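# Load and latch the enamelling kiln

### The job

The enamelling kiln is ready to fire: gently slide the firing tray that sticks out of its mouth all the way in until it rests against the back of the chamber, without upsetting the copper dish on it, then swing the round door to and press it until its sprung latch has snapped fully home behind the strike. Do not slam or force the door, and leave the tools on the bench where they are.

Things in the scene. Friction and masses are not known exactly. Their poses are not given: they have to be found in the camera images.
- kiln: bench-top kiln, fixed: white base 230 x 250 mm, 100 high, under a lying white drum of 250 mm diameter, its axis 205 mm and top 330 mm above the bench. Origin on the bench under the base; x points from the front (door side) to the back, y to the hinge side, z up. Chamber 110 wide, 85 high, floor 165 mm above the bench, back wall at x = +8 mm. Strike: upright 7 mm steel bar at the mouth's -y side
- chamber_mouth (a point): middle of the chamber's lower front edge, at kiln x = -130 mm, y = 0, 165 mm above the bench, in the face of the steel front ring; same axes as the kiln
- tray: open dark steel tray, 120 mm long (its x, within 2 degrees of the kiln's x), 100 wide, walls 24 high, about 0.3 kg, loose on the chamber floor, at first sticking out of the mouth. Origin: centre of its underside; its front wall is 60 mm to its -x side. Against the back wall its origin is at kiln x = -52 mm, its front about 18 mm inside the mouth. Over 25 N on it is too hard
- dish: small copper bowl, 56 mm wide and 16 mm high, standing loose in the tray; origin at the centre of its underside
- door (a joint): door angle, rad: about 0 shut, grows as it opens (about 2 at first, stop at 2.3); seen from above it turns anticlockwise to close. Turns easily down to 0.1 or less. Strike and rope seal are set together up to 6 mm further in or out than drawn, not known beforehand: latched it rests between -0.02 and 0.036, a hard stop under 2 mm deeper. Faster than 2 rad/s in the last 0.25 rad is a slam
- door_hinge (a point): point on the upright hinge axis, 205 mm above the bench, at kiln x = -140 mm, y = +118 mm; turns with the door, its axes equal the kiln's at door angle 0. The door is a white steel disc, 196 mm diameter, 22 thick, centre 118 mm from this axis. A black upright bar handle, 18 mm thick, 84 long, stands 40 mm off its outer face, 192 mm from this axis
- door_face (a point): point on the door's flat outer face, clear of the handle by 35 mm; x axis = inward normal, y to the hinge; at (-18, -145, 0) mm from door_hinge in these axes. Pressing here takes 1 to 3 N to swing, about 10 N while the latch bevel climbs the strike, then little, then 12 to 15 N at the end of riding over it against the seal until it snaps; at the hard stop it climbs past 16 N. Over 20 N (40 N when open) breaks its lining
- latch (a joint): how far the latch bolt is pushed in against its spring, m: 0 = fully out, about 0.008 while it rides over the strike, back to 0 when it has snapped behind it
- latch_bolt (a point): tip of the steel latch bolt (16 mm tall, 13 thick, bevelled at 45 degrees towards the kiln, flat outside), on the door's free edge, 242 mm from the hinge axis; x axis = inward normal of the door
- doming_block: steel doming cube, 50 mm, with round hollows, on the bench; bystander; origin under its centre
- punch_stand: wooden block 70 x 140 mm with ten steel doming punches, 80 mm high, on the bench; bystander; origin under its centre
- hammer: hammer with a wooden handle lying on the bench; bystander; origin under its middle
Mind the look-alikes: they are no part of the job. There is more than one size of the tray; the job needs the largest.

How it is judged:
By the outcome, as a careful person would: the job done as asked, in the order asked, and still so for the second after the job is handed in, with the robot touching nothing.
It also fails if it takes over 58 s, if anything falls off the work surface, if the arm or the gripper's body presses on something with over 40 N, if the wrist force passes 120 N, or if a joint passes its speed limit or range.

### The arm

A 6-joint arm with a two-finger parallel gripper is mounted at the origin on the work surface. World frame = base frame: x ahead of the robot, y to its left, z up, the work surface at z = 0. Lengths are in m, angles in rad, forces in N, time in s.
With the tool pointing down it reaches from about 0.35 to 0.975 m from the base axis. Payload 4.9 kg.
Tool frame: the origin (TCP) lies at the very end of the fingers, on their centre line; the grasp point (between the pads) lies 19 mm behind it (manip.grasp_offset is the distance from the TCP to the grasp point, in m); z points along the fingers, y is the line along which they close (so a half turn about z gives the same grasp; the last joint's range is limited). The gripper opens to 85 mm and grips with 20 to 120 N. Pads are 22 mm wide; open, the fingers measure 114 mm over their backs; the gripper's body (76 mm by 85 mm) begins 54 mm behind the grasp point. The pads swing forward as they close: fully open they stand 13 mm farther back than shut.
Start: joints at [-0.119, 0.053, 1.613, -0, 1.476, -0.119], TCP at [0.625, 0, 0.231] pointing down, gripper open.
Joint ranges: [-3.01, 3.01], [-1.01, 2.22], [0.06, 2.58], [-1.02, 4.17], [0.09, 2.62], [-3.14, 3.14]. Speed limits (rad/s): [2.57, 2.57, 3.14, 3.14, 3.14, 3.14].

### API

Orientations are given as a unit quaternion [w, x, y, z].
In Python, from plant import manip, eyes, job_done, models gives the robot as it stands.
- The arm moves only by the tool servo_tool, never from a script. Its argument "motion" is one flat list of numbers, 5 for each row, row after row: the opening, from -1 (shut) to 1 (fully open), then the shift along the tool's x, y, z normalised to -1 to 1, where 1 is 120 mm, then the turn about the tool's z normalised to -1 to 1, where 1 is 45 degrees. A call has 1 to 5 rows; each row is the pose to reach, as a shift and turn from the pose commanded when the call began, along the tool's axes at that moment; what a row does not reach only later rows make up. A row lasts 1/8 s, in which the tool goes at most 62.5 mm and 10.7 degrees, less where a joint would pass 70% of its speed; a pose out of reach is approached as far as the arm can. A call with a number of a shift or a turn outside -1 to 1 is refused whole. A call with a gripper value outside its range is refused whole. The fingers move at their own pace and stop on an object; the grip force is fixed at half the most. Time passes only in rows, so rows that repeat a pose let the fingers close. It gives the time, the measured TCP pose, the force, the opening and the grip force at its end, in the units of the state.
- manip.state(): the state, without advancing time (a new reading comes with each control period).
- eyes.grab_frame(name): name is "scene" or "side" or "wrist"; returns (picture, depth): 480x640x3 uint8, red, green, blue; 480x640 float32, m along the optical axis (not along the pixel's ray), 0 where there is no reading.
- eyes.camera_params(name): a dict with "fov_y" (degrees; the focal length in pixels is half the picture's height over the tangent of half this angle, whatever the lens; pixels are square), "cx", "cy" (the principal point, pixels), "pose" (4x4, takes a point from camera to world coordinates); the wrist camera has in their place "T_tool_cam" (4x4, takes a point from camera to tool coordinates, whose origin is the TCP and whose axes are the flange's). Camera axes: x right, y up, looking along -z (the intrinsics and any distortion apply to the point x, -y, -z); pixel columns grow to the right and rows downward; lengths in m; the calibration is good to about 2 mm. A picture is of the moment at which its call begins: read the wrist's pose just before it. camera_params takes no time and is no camera call.
- job_done(): hands the job in; it is judged then, once.
Trained networks look in the newest picture that a camera, given by its name, has taken for a name from the list of things; names that differ only in an ending like _2 or _b are one class to them, and where a whole thing is asked for, a point or a joint stands for the part that bears it (a point fixed in the world has none). Each returns a list of dicts, best first, with "p" (0 to 1); they miss things now and then, are a little off and sometimes report something else, mostly with a low value. They report only what shows in the picture. A call takes as long as a camera call. They do not tell look-alikes from the thing itself.
- models.regions_of(camera, label): "mask" (480x640 bool, what is visible of it) and "pixel" ([column, row] in pixels, amid what is visible of it).
The state is a dict: "time": time; "joint_pos": joint angles; "joint_vel": joint speeds; "joint_efforts": joint torques, N m; "tool_pos": TCP position; "tool_rot": TCP orientation; "contact_force": force on the tool from outside, world axes, zero at the start; "ft_torque": the same for the moment, N m; "gripper_width": opening from 0.0 (shut) to 1.0 (fully open); "grasp_force": force on a finger pad.
Only numpy, scipy, OpenCV 4.12 (cv2) and the standard library are available. Lean on these libraries where they do the work, as an engineer would, in place of code of your own. Each camera call takes 0.05 s, during which the arm holds its last target. There are 200 camera calls.

## Working session

There is one attempt and no reset: what is moved stays moved. The work goes in short steps, Python scripts to look and compute and a tool call to move; the robot and the scene stay as the last step left them, time stands still between calls to the robot, and variables do not carry over. Pictures are saved under pics/ and viewed, at most 10 in all, crops included, and the job is handed in when it is done.

Besides the shell and the picture viewer there is one more tool, called after "Emit:" in YAML: its name, and indented under it one key for each argument. servo_tool: Moves the arm, as the interface text tells. Its arguments: {"type":"object","properties":{"motion":{"type":"array","items":{"type":"number","minimum":-1,"maximum":1}}},"required":["motion"]}

```bash
mkdir -p pics
cat > h.py <<'E'
import numpy as np, cv2
from plant import manip, eyes, job_done, models
from scipy.spatial.transform import Rotation as R
def cam(name):
    p=eyes.camera_params(name); f=240/np.tan(np.radians(p['fov_y'])/2)
    if 'pose' in p: T=np.array(p['pose'])
    else:
        s=manip.state(); W=np.eye(4); q=s['tool_rot']; W[:3,:3]=R.from_quat([q[1],q[2],q[3],q[0]]).as_matrix(); W[:3,3]=s['tool_pos']; T=W@np.array(p['T_tool_cam'])
    return f,p['cx'],p['cy'],T,p
def pts(name,depth):
    f,cx,cy,T,_=cam(name); v,u=np.mgrid[:480,:640]
    P=np.stack([(u-cx)/f*depth,-(v-cy)/f*depth,-depth,np.ones_like(depth)],-1)
    W=(P@T.T)[...,:3]; W[depth<=0]=np.nan; return W
def proj(name,X):
    f,cx,cy,T,_=cam(name); c=np.linalg.inv(T)@np.append(X,1); return cx+f*c[0]/-c[2], cy-f*c[1]/-c[2]
E
python3 - <<'E'
from h import *
print(manip.state()); 
ims=[]
for n in ['scene','side']:
    a,d=eyes.grab_frame(n); np.savez('pics/%s0.npz'%n,a=a,d=d); cv2.imwrite('pics/%s0.png'%n,a[...,::-1])
    p=eyes.camera_params(n);print(n,{k:(np.round(v,3).tolist() if k=='pose' else v) for k,v in p.items()})
    W=pts(n,d)
    for l in ['kiln','tray','dish','door','latch','doming_block','punch_stand','hammer']:
        for r in models.regions_of(n,l):
            m=r['mask'];print(n,l,round(r['p'],2),np.round(r['pixel']),m.sum(),np.round(np.nanmedian(W[m],0),3),np.round(np.nanpercentile(W[m],[3,97],axis=0),3).tolist())
E
```

```text
{'time': 0.0, 'joint_pos': array([-1.19026175e-01,  5.33365790e-02,  1.61430101e+00, -7.73844007e-06,
        1.47601726e+00, -1.18971909e-01]), 'joint_vel': array([ 0.00042451,  0.00144553,  0.00084144,  0.00109286,  0.00013571,
       -0.00022255]), 'joint_efforts': array([ 2.70554956e-04, -3.93670499e+01, -3.70175600e+01, -1.62778279e-04,
        6.93513779e-03, -6.06393527e-06]), 'tool_pos': array([6.24369045e-01, 5.73449641e-05, 2.30071413e-01]), 'tool_rot': array([-8.08117458e-04,  7.07125329e-01,  7.07087481e-01, -6.40411249e-04]), 'contact_force': array([-0.08072254, -0.67553727, -0.26779994]), 'ft_torque': array([-0.03375419, -0.00743828,  0.0202852 ]), 'grasp_force': 0.0, 'gripper_width': 1.0025450155257645}
scene {'fov_y': 49.72439578689172, 'cx': 323.430788816823, 'cy': 241.2166939206654, 'pose': [[0.323, -0.604, 0.729, 1.519], [0.946, 0.187, -0.265, -0.385], [0.024, 0.775, 0.632, 0.883], [0.0, 0.0, 0.0, 1.0]]}
scene kiln 0.64 [441. 193.] 17637 [0.723 0.171 0.221] [[0.453, -0.09, 0.027], [0.767, 0.318, 0.329]]
scene tray 0.94 [359. 325.] 1172 [ 0.802 -0.031  0.003] [[0.76
[... 1858 characters left out ...]
.] 2840 [ 0.758 -0.249  0.033] [[0.725, -0.294, 0.006], [0.793, -0.166, 0.076]]
side punch_stand 0.4 [269. 193.] 11190 [0.525 0.091 0.211] [[0.403, -0.117, 0.022], [0.746, 0.28, 0.315]]
side hammer 0.66 [229. 404.] 2956 [ 0.462 -0.371  0.022] [[0.355, -0.454, 0.006], [0.567, -0.284, 0.026]]
side hammer 0.47 [316. 159.] 244 [0.637 0.136 0.175] [[0.611, 0.106, 0.166], [0.661, 0.151, 0.183]]
side hammer 0.39 [318. 176.] 829 [0.637 0.074 0.169] [[0.591, 0.069, 0.163], [0.685, 0.144, 0.188]]
side hammer 0.34 [266. 197.] 10933 [0.525 0.089 0.212] [[0.402, -0.117, 0.022], [0.745, 0.279, 0.315]]
side hammer 0.33 [394. 334.] 2920 [ 0.758 -0.248  0.033] [[0.724, -0.294, 0.002], [0.795, -0.162, 0.076]]
```

View pics/scene0.png

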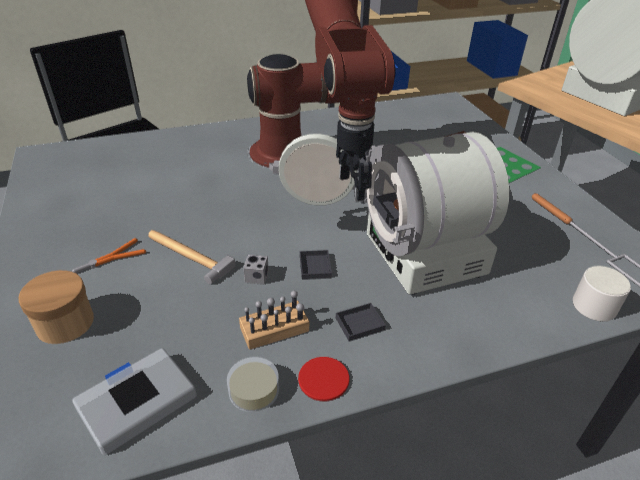

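View pics/side0.png

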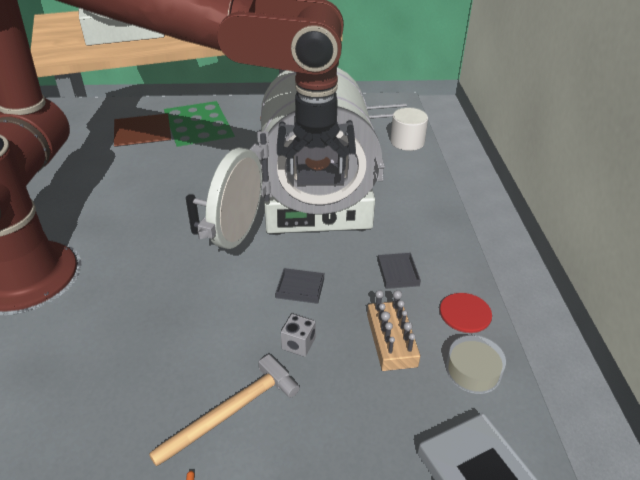

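The scene view shows the kiln's mouth facing the side camera, the door (312,172) open towards the robot, and a tray with the copper dish in the mouth. Tray candidates in the side view are the one in the mouth at (321,172) and two empty ones on the bench at (301,291) and (398,270). I choose the one in the mouth, since it holds the dish and sits on the chamber floor.

```bash
cat > kiln.py <<'E'
from h import *
from scipy.optimize import least_squares
z=np.load('pics/scene0.npz'); W=pts('scene',z['d'])
z2=np.load('pics/side0.npz'); W2=pts('side',z2['d'])
P=np.vstack([w[150:260,380:510].reshape(-1,3) for w in [W]])
P=P[np.isfinite(P).all(1)]; P=P[(P[:,2]>0.2)&(P[:,2]<0.34)&(P[:,1]>0.08)&(P[:,1]<0.33)&(P[:,0]>.5)&(P[:,0]<.85)]
# cylinder: axis horizontal yaw a (from +y), lateral offset c, height h
def f(p): 
    a,c,h=p; lat=P[:,0]*np.cos(a)+P[:,1]*np.sin(a)-c
    return np.hypot(lat,P[:,2]-h)-0.125
r=least_squares(f,[0,.64,.205],loss='soft_l1',f_scale=.003); a,c,h=r.x
print('axis dir',-np.sin(a),np.cos(a),'yaw',np.degrees(a),'c',c,'h',h,np.median(abs(f(r.x))),len(P))
ax=np.array([-np.sin(a),np.cos(a)])
# ring face: side camera points in the kiln annulus
Q=W2.reshape(-1,3); Q=Q[np.isfinite(Q).all(1)]
lat=Q[:,0]*np.cos(a)+Q[:,1]*np.sin(a)-c; s=Q[:,:2]@ax; rad=np.hypot(lat,Q[:,2]-.205)
for lo,hi in [(.06,.08),(.08,.1),(.1,.11),(.11,.123)]:
    m=(rad>lo)&(rad<hi)&(s>-.1)&(s<.2)&(lat>-.0); print(lo,m.sum(),np.round(np.histogram(s[m],np.arange(0,.12,.004))[0],3))
m=(Q[:,2]>.02)&(Q[:,2]<.09)&(abs(lat)<.1)&(s>-.1); print('base',np.histogram(s[m],np.arange(0,.12,.004))[0])
E
python3 kiln.py
python3 - <<'E'
import cv2
a=cv2.imread('pics/side0.png')[60:240,180:400]; cv2.imwrite('pics/c1.png',cv2.resize(a,None,fx=3.3,fy=3.3,interpolation=cv2.INTER_CUBIC))
E
```

```text
axis dir -0.02691928367776384 0.9996376104200342 yaw 1.5425476811554548 c 0.6455958879091098 h 0.20367060522410804 0.001619043779603313 8508
0.06 775 [  0   0   0   0   0   0   0   0   0   0   0   0  13  94  87  63 241 163
   5   4   9  11   2   3   1   2   0   0   0]
0.08 860 [  0   0   0   0   0   0   0   0   0   0   0   1  24 257 173  25 136  87
   4   0   0   0   0   0   0   0   0   0   0]
0.1 608 [  0   0   0   0   0   0   0   0   0   0   0   0   0   0   0  35 259 187
   4   0   0   0   0   0   0   0   0   0   0]
0.11 1537 [  0   0   0   0   0   6  17  48  26   8  12   7  11   7  17  51 390 297
  14   0   0   0   0   1  10  22  20  22  22]
base [  0   0   0   0   0   0   0   0   0   0   0   0   0   0   0   8 109 150
 144 621 730 121   2   0   0   0   0   0   0]
```

View pics/c1.png

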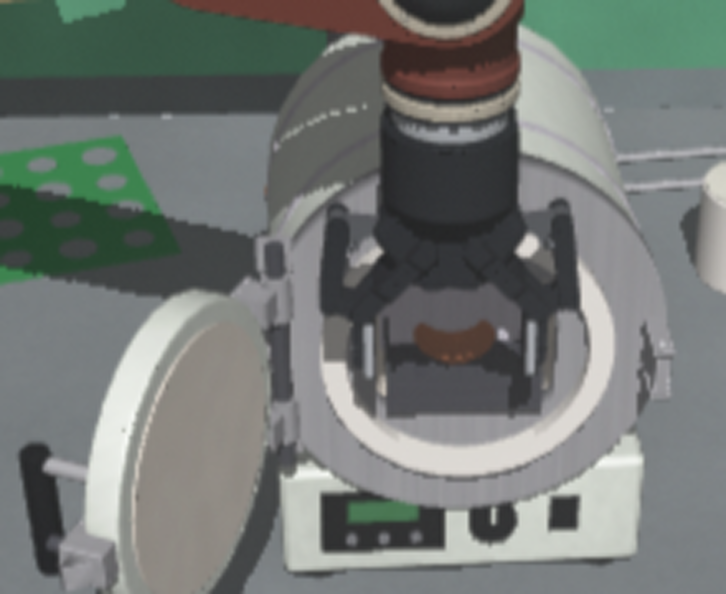

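```bash
cat >> kiln.py <<'E'
print('--- front profile: upper half by height at |lat|<.04, and lat slices')
K=np.array([np.cos(a),np.sin(a)])
kx=s-.196; ky=-lat
for nm,QQ in (('side',Q),('scene',W.reshape(-1,3))):
    QQ=QQ[np.isfinite(QQ).all(1)]; la=QQ[:,:2]@K-c; ss=QQ[:,:2]@ax-.196; rr=np.hypot(la,QQ[:,2]-.205)
    for lo in np.arange(.05,.126,.006):
        m=(rr>=lo)&(rr<lo+.006)&(ss>-.17)&(ss<-.10)&(la>.02)
        if m.sum(): print(nm,'r',round(lo,3),m.sum(),np.round(np.percentile(ss[m],[5,25,50,75,95]),3))
# tray front wall
m=(abs(lat)<.06)&(Q[:,2]>.16)&(Q[:,2]<.192)&(kx<-.13)&(kx>-.25)
print('tray front pts',m.sum(),np.round(np.percentile(kx[m],[1,5,50]),3),np.round(np.percentile(lat[m],[2,98]),3))
# gripper profile (side cam sees +-x)
for zz in np.arange(.235,.40,.01):
    m=(abs(Q[:,1]-0)<.06)&(abs(Q[:,0]-.624)<.1)&(abs(Q[:,2]-zz)<.005)
    if m.sum(): print('grip z-tcp %.3f'%(zz-.231),m.sum(),'x',np.round(np.percentile(Q[m,0]-.624,[1,99]),3),'y',np.round(np.percentile(Q[m,1],[2,98]),3))
E
python3 kiln.py|sed -n '/---/,$p'
```

```text
--- front profile: upper half by height at |lat|<.04, and lat slices
side r 0.05 59 [-0.144 -0.142 -0.122 -0.113 -0.106]
side r 0.056 81 [-0.14  -0.13  -0.128 -0.125 -0.11 ]
side r 0.062 131 [-0.132 -0.13  -0.128 -0.127 -0.111]
side r 0.068 147 [-0.132 -0.13  -0.128 -0.127 -0.116]
side r 0.074 290 [-0.144 -0.141 -0.138 -0.132 -0.126]
side r 0.08 213 [-0.144 -0.142 -0.141 -0.139 -0.137]
side r 0.086 229 [-0.143 -0.142 -0.14  -0.138 -0.129]
side r 0.092 149 [-0.139 -0.13  -0.129 -0.127 -0.125]
side r 0.098 227 [-0.132 -0.13  -0.128 -0.127 -0.125]
side r 0.104 296 [-0.132 -0.13  -0.129 -0.127 -0.125]
side r 0.11 403 [-0.164 -0.132 -0.129 -0.127 -0.125]
side r 0.116 388 [-0.165 -0.131 -0.129 -0.127 -0.125]
side r 0.122 411 [-0.132 -0.129 -0.128 -0.122 -0.111]
scene r 0.05 45 [-0.14  -0.137 -0.131 -0.126 -0.121]
scene r 0.056 25 [-0.139 -0.137 -0.132 -0.126 -0.121]
scene r 0.062 13 [-0.131 -0.126 -0.126 -0.125 -0.124]
scene r 0.068 17 [-0.129 -0.127 -0.126 -0.125 -0.124]
scene r 0.074 73 [-0.139 -0.138 -0.137 -0.135 -0.125]
scene r 0.08 96 [-0.139 -0.138 -0.137 -0.137 -0.136]
scene r 0.08
[... 633 characters left out ...]
7] y [-0.014 -0.   ]
grip z-tcp 0.054 91 x [-0.068  0.071] y [-0.017 -0.005]
grip z-tcp 0.064 233 x [-0.071  0.074] y [-0.017  0.009]
grip z-tcp 0.074 279 x [-0.071  0.074] y [-0.02  0.01]
grip z-tcp 0.084 262 x [-0.071  0.071] y [-0.02   0.009]
grip z-tcp 0.094 250 x [-0.069  0.071] y [-0.023 -0.005]
grip z-tcp 0.104 390 x [-0.068  0.068] y [-0.022 -0.004]
grip z-tcp 0.114 362 x [-0.066  0.068] y [-0.016  0.01 ]
grip z-tcp 0.124 61 x [-0.035  0.037] y [-0.039 -0.008]
grip z-tcp 0.134 190 x [-0.035  0.037] y [-0.041 -0.011]
grip z-tcp 0.144 213 x [-0.036  0.036] y [-0.041 -0.012]
grip z-tcp 0.154 219 x [-0.036  0.036] y [-0.04  -0.012]
grip z-tcp 0.164 220 x [-0.036  0.038] y [-0.04  -0.005]
```

The crop confirms the tray: it is in the mouth and holds the copper dish. Its front wall is at about kiln x = -144 mm. The kiln axes are clear as well: kiln x ≈ world +y and the hinge is on the robot's side. With the tool vertical, the gripper body meets the ring before the fingers can reach far enough in. So I'll raise the arm and check whether the tool leans near the reach limit.

Emit:
servo_tool:
  motion: [-1, 0, 0, -0.33, 0, -1, 0, 0, -0.67, 0, -1, 0, 0, -1, 0]

```text
time: 1.27
tool_pos: [0.6249, 0.0, 0.3526]
tool_rot: [0.0, 0.707, 0.707, 0.0]
contact_force: [1.2, 1.1, -0.7]
gripper_width: 0.372
grasp_force: 0.0
```

Emit:
servo_tool:
  motion: [-1, 0, 0, -0.33, 0, -1, 0, 0, -0.67, 0, -1, 0, 0, -1, 0]

```text
time: 1.65
tool_pos: [0.6248, 0.0, 0.4728]
tool_rot: [0.0, 0.707, 0.707, 0.0]
contact_force: [-0.0, -0.2, -0.2]
gripper_width: -0.0
grasp_force: 0.0
```

Emit:
servo_tool:
  motion: [-1, 0.22, -0.29, -0.33, 0, -1, 0.44, -0.57, -0.67, 0, -1, 0.66, -0.86, -1, 0]

```text
time: 2.02
tool_pos: [0.5206, 0.0798, 0.5927]
tool_rot: [0.0, 0.707, 0.707, 0.0]
contact_force: [1.3, -0.7, -0.2]
gripper_width: -0.002
grasp_force: 0.0
```

Emit:
servo_tool:
  motion: [-1, 0.22, -0.29, -0.33, 0, -1, 0.44, -0.57, -0.67, 0, -1, 0.66, -0.86, -1, 0]

```text
time: 2.4
tool_pos: [0.4171, 0.159, 0.7128]
tool_rot: [0.0, 0.707, 0.707, 0.0]
contact_force: [0.9, 0.2, 0.6]
gripper_width: -0.003
grasp_force: 0.0
```

Emit:
servo_tool:
  motion: [-1, 0.22, -0.29, -0.33, 0, -1, 0.44, -0.57, -0.67, 0, -1, 0.66, -0.86, -1, 0]

```text
time: 2.78
tool_pos: [0.3137, 0.238, 0.8329]
tool_rot: [0.0, 0.707, 0.707, 0.001]
contact_force: [0.6, 0.8, 0.5]
gripper_width: 0.006
grasp_force: 0.0
```

Emit:
servo_tool:
  motion: [-1, 0.22, -0.29, -0.33, 0, -1, 0.44, -0.57, -0.67, 0, -1, 0.66, -0.86, -1, 0]

```text
time: 3.15
tool_pos: [0.2204, 0.3112, 0.8861]
tool_rot: [0.001, 0.706, 0.707, 0.027]
contact_force: [0.6, 0.2, -0.4]
gripper_width: -0.0
grasp_force: 0.0
```

The tool starts leaning at the height limit (0.027). I'll check the joints, then push further.

```bash
cat > st.py <<'E'
from h import *
s=manip.state(); q=s['tool_rot']; M=R.from_quat([q[1],q[2],q[3],q[0]]).as_matrix()
print(s['time'],'q',np.round(s['joint_pos'],2),'p',np.round(s['tool_pos'],4),'F',np.round(s['contact_force'],1))
print('tool axes in world (cols x,y,z)\n',np.round(M,3))
E
python3 st.py
```

```text
3.15 q [ 0.76 -0.    0.47  0.    2.62  0.76] p [0.2204 0.3112 0.8861] F [ 0.6  0.2 -0.4]
tool axes in world (cols x,y,z)
 [[-0.002  0.999  0.039]
 [ 0.999  0.     0.037]
 [ 0.037  0.039 -0.999]]
```

Emit:
servo_tool:
  motion: [-1, 0.2, -0.2, -0.33, 0, -1, 0.4, -0.4, -0.67, 0, -1, 0.6, -0.6, -1, 0, -1, 0.6, -0.6, -1, 0, -1, 0.6, -0.6, -1, 0]

```text
time: 3.78
tool_pos: [0.1469, 0.3718, 0.905]
tool_rot: [-0.006, 0.706, 0.706, 0.054]
contact_force: [0.3, 0.1, -0.5]
gripper_width: -0.005
grasp_force: 0.0
```

```bash
python3 st.py
```

```text
3.775 q [ 1.02  0.07  0.34 -0.03  2.62  0.99] p [0.1469 0.3718 0.905 ] F [ 0.3  0.1 -0.5]
tool axes in world (cols x,y,z)
 [[-0.004  0.998  0.068]
 [ 0.996 -0.002  0.084]
 [ 0.084  0.068 -0.994]]
```

Emit:
servo_tool:
  motion: [-1, 0, 0, 0.3, 0, -1, 0, 0, 0.6, 0, -1, 0, 0, 1, 0, -1, 0, 0, 1, 0]

```text
time: 4.28
tool_pos: [0.1568, 0.3831, 0.7791]
tool_rot: [-0.004, 0.707, 0.706, 0.047]
contact_force: [0.2, -0.3, -0.6]
gripper_width: 0.003
grasp_force: 0.0
```

```bash
python3 st.py
```

```text
4.275 q [ 1.01 -0.21  0.91 -0.02  2.34  1.  ] p [0.1568 0.3831 0.7791] F [ 0.2 -0.3 -0.6]
tool axes in world (cols x,y,z)
 [[-0.001  0.998  0.061]
 [ 0.997 -0.003  0.073]
 [ 0.073  0.061 -0.995]]
```

The lean persists as the commanded pose, so I can build up a tilt towards +y (into the mouth) and keep it.

Emit:
servo_tool:
  motion: [-1, 0.3, -0.33, 0, 0, -1, 0.6, -0.67, 0, 0, -1, 0.9, -1, 0, 0]

```text
time: 4.65
tool_pos: [0.0342, 0.4896, 0.7906]
tool_rot: [-0.007, 0.706, 0.706, 0.057]
contact_force: [0.4, 1.1, -0.2]
gripper_width: 0.001
grasp_force: 0.0
```

Emit:
servo_tool:
  motion: [-1, 0.33, -0.3, 0, 0, -1, 0.67, -0.6, 0, 0, -1, 1, -0.9, 0, 0]

```text
time: 5.03
tool_pos: [-0.0738, 0.6094, 0.7927]
tool_rot: [-0.008, 0.706, 0.706, 0.056]
contact_force: [0.3, 0.4, 0.4]
gripper_width: -0.001
grasp_force: 0.0
```

Emit:
servo_tool:
  motion: [-1, 0.33, 0, -0.3, 0, -1, 0.67, 0, -0.6, 0, -1, 1, 0, -1, 0]

```text
time: 5.4
tool_pos: [-0.0699, 0.6359, 0.8041]
tool_rot: [-0.017, 0.705, 0.706, 0.064]
contact_force: [-0.3, 0.3, -0.5]
gripper_width: -0.003
grasp_force: 0.0
```

Emit:
servo_tool:
  motion: [-1, 0.33, 0, -0.3, 0, -1, 0.67, 0, -0.6, 0, -1, 1, 0, -1, 0]

```text
time: 5.78
tool_pos: [-0.0669, 0.6465, 0.8049]
tool_rot: [-0.03, 0.704, 0.706, 0.076]
contact_force: [0.6, 0.1, -0.4]
gripper_width: -0.005
grasp_force: 0.0
```

```bash
python3 st.py
```

```text
5.775 q [ 1.59  0.5   0.05 -0.1   2.44  1.5 ] p [-0.0669  0.6465  0.8049] F [ 0.6  0.1 -0.4]
tool axes in world (cols x,y,z)
 [[-0.007  0.998  0.065]
 [ 0.989 -0.003  0.149]
 [ 0.148  0.065 -0.987]]
```

Run:
```python
from h import *
print(manip.state()['joint_pos'])
for n in ['scene','side']:
    z=np.load(f'pics/{n}0.npz'); W=pts(n,z['d']).reshape(-1,3); W=W[np.isfinite(W).all(1)]
    m=(abs(W[:,0]+.05)<.35)&(W[:,1]>.35)&(W[:,2]>.02)
    for lo in np.arange(.35,2,.1):
        k=m&(W[:,1]>lo)&(W[:,1]<lo+.1)
        if k.sum(): print(n,round(lo,2),k.sum(),W[k][:,[0,2]].min(0),W[k][:,[0,2]].max(0))
```

```text
[ 1.58865826  0.49907714  0.05492798 -0.10427177  2.43656574  1.50197498]
scene 1.25 5229 [-0.21174497  0.02010063] [0.10070542 0.40691685]
scene 1.35 1372 [-0.20305305  0.02001372] [0.10488445 0.38290276]
scene 1.45 97 [-0.0245609   0.02040694] [0.07849139 0.10066789]
side 1.25 667 [-0.20785942  0.02032869] [0.00068377 0.11982293]
side 1.35 249 [-0.22707144  0.02008143] [0.0255555  0.09564877]
side 1.45 1 [-0.23982334  0.08049565] [-0.23982334  0.08049565]
```

Emit:
servo_tool:
  motion: [-1, 0, 0, 0.33, 0, -1, 0, 0, 0.67, 0, -1, 0.2, 0, 1, 0]

```text
time: 6.15
tool_pos: [-0.0597, 0.6867, 0.694]
tool_rot: [-0.032, 0.704, 0.705, 0.078]
contact_force: [0.6, 0.2, 0.7]
gripper_width: -0.002
grasp_force: 0.0
```

Emit:
servo_tool:
  motion: [-1, 0.2, 0, 0.33, 0, -1, 0.5, 0, 0.67, 0, -1, 0.8, 0, 1, 0]

```text
time: 6.52
tool_pos: [-0.0524, 0.8023, 0.5912]
tool_rot: [-0.033, 0.704, 0.705, 0.079]
contact_force: [-0.4, -0.3, -0.3]
gripper_width: -0.005
grasp_force: 0.0
```

Emit:
servo_tool:
  motion: [-1, 0.33, 0, 0.1, 0, -1, 0.67, 0, 0.2, 0, -1, 1, 0, 0.3, 0]

```text
time: 6.9
tool_pos: [-0.049, 0.9056, 0.542]
tool_rot: [-0.033, 0.703, 0.706, 0.078]
contact_force: [0.2, -0.9, 0.6]
gripper_width: -0.001
grasp_force: 0.0
```

Emit:
servo_tool:
  motion: [-1, 0.33, 0, 0, 0, -1, 0.67, -0.1, 0, 0, -1, 1, -0.2, 0, 0, -1, 1, -0.2, 0, 0, -1, 1, -0.2, 0, 0]

```text
time: 7.52
tool_pos: [-0.0664, 0.9363, 0.5176]
tool_rot: [-0.052, 0.701, 0.705, 0.096]
contact_force: [0.5, -0.1, -0.5]
gripper_width: 0.003
grasp_force: 0.0
```

```bash
python3 st.py
```

```text
7.525 q [ 1.58  0.89  0.05 -0.07  1.99  1.54] p [-0.0664  0.9363  0.5176] F [ 0.5 -0.1 -0.5]
tool axes in world (cols x,y,z)
 [[-0.012  0.998  0.061]
 [ 0.978 -0.001  0.208]
 [ 0.208  0.062 -0.976]]
```

Emit:
servo_tool:
  motion: [-1, 1, -0.2, 0, 0, -1, 1, -0.2, 0, 0, -1, 1, -0.2, 0, 0, -1, 1, -0.2, 0, 0, -1, 1, -0.2, 0, 0]

```text
time: 8.15
tool_pos: [-0.0812, 0.9657, 0.4885]
tool_rot: [-0.068, 0.699, 0.703, 0.11]
contact_force: [-0.3, 0.2, 0.2]
gripper_width: -0.001
grasp_force: 0.0
```

Emit:
servo_tool:
  motion: [-1, 1, -0.2, 0, 0, -1, 1, -0.2, 0, 0, -1, 1, -0.2, 0, 0, -1, 1, -0.2, 0, 0, -1, 1, -0.2, 0, 0]

```text
time: 8.78
tool_pos: [-0.0954, 0.9903, 0.4668]
tool_rot: [-0.085, 0.696, 0.702, 0.124]
contact_force: [0.7, -0.2, 0.3]
gripper_width: -0.001
grasp_force: 0.0
```

Emit:
servo_tool:
  motion: [-1, 1, -0.2, 0, 0, -1, 1, -0.2, 0, 0, -1, 1, -0.2, 0, 0, -1, 1, -0.2, 0, 0, -1, 1, -0.2, 0, 0]

```text
time: 9.4
tool_pos: [-0.1087, 1.011, 0.4516]
tool_rot: [-0.102, 0.693, 0.7, 0.138]
contact_force: [-0.0, -0.2, -0.1]
gripper_width: -0.003
grasp_force: 0.0
```

Emit:
servo_tool:
  motion: [-1, 1, -0.2, 0, 0, -1, 1, -0.2, 0, 0, -1, 1, -0.2, 0, 0, -1, 1, -0.2, 0, 0, -1, 1, -0.2, 0, 0]

```text
time: 10.02
tool_pos: [-0.1209, 1.0283, 0.4424]
tool_rot: [-0.12, 0.689, 0.698, 0.152]
contact_force: [-0.0, 0.2, -0.1]
gripper_width: -0.001
grasp_force: 0.0
```

```bash
python3 st.py
```

```text
10.025 q [ 1.63  0.98  0.06 -0.07  1.72  1.6 ] p [-0.1209  1.0283  0.4424] F [-0.   0.2 -0.1]
tool axes in world (cols x,y,z)
 [[-0.021  0.999  0.043]
 [ 0.926  0.003  0.378]
 [ 0.377  0.048 -0.925]]
```

Emit:
servo_tool:
  motion: [-1, 1, -0.2, 0, 0, -1, 1, -0.2, 0, 0, -1, 1, -0.2, 0, 0, -1, 1, -0.2, 0, 0, -1, 1, -0.2, 0, 0]

```text
time: 10.65
tool_pos: [-0.1323, 1.0426, 0.4387]
tool_rot: [-0.137, 0.686, 0.695, 0.166]
contact_force: [0.5, -0.5, -0.2]
gripper_width: 0.002
grasp_force: 0.0
```

Emit:
servo_tool:
  motion: [-1, 1, -0.2, 0, 0, -1, 1, -0.2, 0, 0, -1, 1, -0.2, 0, 0, -1, 1, -0.2, 0, 0, -1, 1, -0.2, 0, 0]

```text
time: 11.28
tool_pos: [-0.143, 1.0544, 0.4403]
tool_rot: [-0.155, 0.681, 0.693, 0.18]
contact_force: [-0.0, 0.2, -0.3]
gripper_width: 0.001
grasp_force: 0.0
```

Emit:
servo_tool:
  motion: [-1, 1, -0.2, 0, 0, -1, 1, -0.2, 0, 0, -1, 1, -0.2, 0, 0, -1, 1, -0.2, 0, 0, -1, 1, -0.2, 0, 0]

```text
time: 11.9
tool_pos: [-0.1531, 1.0638, 0.447]
tool_rot: [-0.172, 0.676, 0.69, 0.193]
contact_force: [-0.1, -0.2, 0.1]
gripper_width: 0.0
grasp_force: 0.0
```

Emit:
servo_tool:
  motion: [-1, 1, -0.2, 0, 0, -1, 1, -0.2, 0, 0, -1, 1, -0.2, 0, 0, -1, 1, -0.2, 0, 0, -1, 1, -0.2, 0, 0]

```text
time: 12.52
tool_pos: [-0.1625, 1.0709, 0.4583]
tool_rot: [-0.19, 0.671, 0.686, 0.206]
contact_force: [-0.8, 0.5, -0.8]
gripper_width: 0.001
grasp_force: 0.0
```

```bash
python3 st.py
```

```text
12.525 q [ 1.67  0.99  0.06 -0.07  1.53  1.63] p [-0.1625  1.0709  0.4583] F [-0.8  0.5 -0.8]
tool axes in world (cols x,y,z)
 [[-0.026  1.     0.016]
 [ 0.843  0.014  0.538]
 [ 0.537  0.027 -0.843]]
```

Tilt is now 32° towards +y. Next I'll travel to a point in front of the mouth.

Emit:
servo_tool:
  motion: [-1, -0.29, 0.22, -0.16, 0, -1, -0.58, 0.43, -0.31, 0, -1, -0.87, 0.65, -0.47, 0]

```text
time: 12.9
tool_pos: [-0.0822, 0.9523, 0.4512]
tool_rot: [-0.19, 0.671, 0.686, 0.206]
contact_force: [1.1, 1.1, 2.4]
gripper_width: 0.001
grasp_force: 0.0
```

Emit:
servo_tool:
  motion: [-1, -0.29, 0.22, -0.16, 0, -1, -0.58, 0.43, -0.31, 0, -1, -0.87, 0.65, -0.47, 0]

```text
time: 13.28
tool_pos: [-0.002, 0.8347, 0.4455]
tool_rot: [-0.19, 0.671, 0.686, 0.206]
contact_force: [0.1, 0.3, -0.2]
gripper_width: 0.0
grasp_force: 0.0
```

Emit:
servo_tool:
  motion: [-1, -0.29, 0.22, -0.16, 0, -1, -0.58, 0.43, -0.31, 0, -1, -0.87, 0.65, -0.47, 0]

```text
time: 13.65
tool_pos: [0.0777, 0.7176, 0.4391]
tool_rot: [-0.19, 0.671, 0.686, 0.206]
contact_force: [0.5, 0.4, 0.6]
gripper_width: 0.001
grasp_force: 0.0
```

Emit:
servo_tool:
  motion: [-1, -0.29, 0.22, -0.16, 0, -1, -0.58, 0.43, -0.31, 0, -1, -0.87, 0.65, -0.47, 0]

```text
time: 14.02
tool_pos: [0.1573, 0.6003, 0.4327]
tool_rot: [-0.19, 0.671, 0.686, 0.206]
contact_force: [1.7, -0.0, 0.6]
gripper_width: -0.002
grasp_force: 0.0
```

```bash
python3 st.py
```

```text
14.025 q [ 1.09 -0.35  1.72  0.25  1.26  1.05] p [0.1573 0.6003 0.4327] F [ 1.7 -0.   0.6]
tool axes in world (cols x,y,z)
 [[-0.027  1.     0.016]
 [ 0.843  0.014  0.538]
 [ 0.538  0.028 -0.843]]
```

Emit:
servo_tool:
  motion: [-1, -0.29, 0.22, -0.16, 0, -1, -0.58, 0.43, -0.31, 0, -1, -0.87, 0.65, -0.47, 0]

```text
time: 14.4
tool_pos: [0.2369, 0.4831, 0.4263]
tool_rot: [-0.19, 0.671, 0.686, 0.206]
contact_force: [1.0, 0.4, 0.3]
gripper_width: -0.003
grasp_force: 0.0
```

Emit:
servo_tool:
  motion: [-1, -0.29, 0.22, -0.16, 0, -1, -0.58, 0.43, -0.31, 0, -1, -0.87, 0.65, -0.47, 0]

```text
time: 14.78
tool_pos: [0.3168, 0.3658, 0.4199]
tool_rot: [-0.19, 0.671, 0.686, 0.207]
contact_force: [1.1, -0.2, 0.4]
gripper_width: 0.0
grasp_force: 0.0
```

Emit:
servo_tool:
  motion: [-1, -0.29, 0.22, -0.16, 0, -1, -0.58, 0.43, -0.31, 0, -1, -0.87, 0.65, -0.47, 0]

```text
time: 15.15
tool_pos: [0.3967, 0.2484, 0.4134]
tool_rot: [-0.19, 0.671, 0.686, 0.207]
contact_force: [0.7, 1.1, -0.4]
gripper_width: 0.0
grasp_force: 0.0
```

Emit:
servo_tool:
  motion: [-1, -0.29, 0.22, -0.16, 0, -1, -0.58, 0.43, -0.31, 0, -1, -0.87, 0.65, -0.47, 0]

```text
time: 15.52
tool_pos: [0.4766, 0.1312, 0.4069]
tool_rot: [-0.19, 0.672, 0.686, 0.206]
contact_force: [0.4, 0.4, -0.1]
gripper_width: 0.001
grasp_force: 0.0
```

Emit:
servo_tool:
  motion: [-1, -0.29, 0.22, -0.16, 0, -1, -0.58, 0.43, -0.31, 0, -1, -0.87, 0.65, -0.47, 0]

```text
time: 15.9
tool_pos: [0.5565, 0.0139, 0.4004]
tool_rot: [-0.19, 0.672, 0.686, 0.206]
contact_force: [0.5, -0.1, -0.4]
gripper_width: 0.002
grasp_force: 0.0
```

Emit:
servo_tool:
  motion: [-1, -0.29, 0.22, -0.16, 0, -1, -0.58, 0.43, -0.31, 0, -1, -0.87, 0.65, -0.47, 0]

```text
time: 16.27
tool_pos: [0.6363, -0.1032, 0.3938]
tool_rot: [-0.19, 0.672, 0.686, 0.206]
contact_force: [0.5, -0.1, 0.4]
gripper_width: 0.002
grasp_force: 0.0
```

```bash
python3 st.py
```

```text
16.275 q [-0.49  0.14  1.32  0.53  1.9  -0.39] p [ 0.6363 -0.1032  0.3938] F [ 0.5 -0.1  0.4]
tool axes in world (cols x,y,z)
 [[-0.026  1.     0.016]
 [ 0.843  0.013  0.538]
 [ 0.537  0.028 -0.843]]
```

```bash
cat > look.py <<'E'
from h import *; import sys
K=np.array([.99964,.0269]); ax=np.array([-.0269,.99964]); c=.6456
def tok(P): return np.stack([P[...,:2]@ax-.196, -(P[...,:2]@K-c), P[...,2]],-1)
def tow(k): k=np.array(k); return np.append(c*K - k[1]*K+(k[0]+.196)*ax, k[2])
if __name__=='__main__':
  n,name=sys.argv[1:3]
  a,d=eyes.grab_frame(n); W=tok(pts(n,d)); np.savez(f'pics/{name}.npz',W=W,a=a); cv2.imwrite(f'pics/{name}.png',a[...,::-1])
  for l in sys.argv[3:]:
    for r in models.regions_of(n,l)[:3]:
        m=r['mask']; print(l,round(r['p'],2),np.round(r['pixel']),m.sum(),'kiln:',np.round(np.nanmedian(W[m],0),3),np.round(np.nanpercentile(W[m],[3,97],axis=0),3).tolist())
E
python3 look.py wrist w1 tray dish; python3 look.py side s1 tray dish door; python3 -c "
from look import *
print(tow([-.17,.005,.178]))"
```

```text
tray 0.67 [271. 291.] 1849 kiln: [-0.279  0.07  -0.   ] [[-0.319, 0.024, -0.003], [-0.248, 0.102, 0.015]]
tray 0.56 [410. 272.] 2589 kiln: [-0.258 -0.161 -0.001] [[-0.301, -0.194, -0.003], [-0.215, -0.122, 0.015]]
tray 0.35 [188. 184.] 36193 kiln: [-0.188  0.141  0.27 ] [[-0.323, -0.092, 0.044], [-0.039, 0.226, 0.326]]
dish 0.72 [312. 130.] 516 kiln: [-0.093  0.002  0.173] [[-0.109, -0.019, 0.168], [-0.081, 0.025, 0.181]]
tray 0.93 [321. 176.] 862 kiln: [-0.138  0.001  0.169] [[-0.144, -0.044, 0.164], [-0.068, 0.052, 0.188]]
tray 0.83 [302. 289.] 1375 kiln: [-0.28   0.057  0.002] [[-0.328, 0.013, -0.002], [-0.242, 0.103, 0.017]]
tray 0.75 [401. 274.] 1184 kiln: [-0.25  -0.158  0.002] [[-0.299, -0.192, -0.002], [-0.209, -0.12, 0.017]]
dish 0.73 [318. 163.] 230 kiln: [-0.077  0.007  0.176] [[-0.106, -0.017, 0.167], [-0.064, 0.031, 0.183]]
door 0.81 [230. 199.] 5326 kiln: [-0.266  0.181  0.22 ] [[-0.335, 0.123, 0.12], [-0.139, 0.258, 0.298]]
[0.63966998 0.04322278 0.178     ]
```

View pics/w1.png

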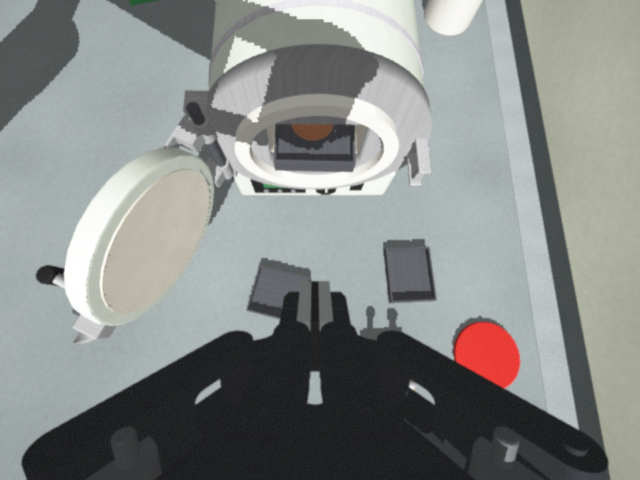

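The wrist view shows the dish at (312,130) in the tray, whose front wall is at (315,162), and the shut fingers at (318,330). I'll descend in front of the mouth.

Emit:
servo_tool:
  motion: [-1, -0.04, 0, 0.33, 0, -1, -0.08, 0, 0.67, 0, -1, -0.12, 0.01, 1, 0]

```text
time: 17.0
tool_pos: [0.6385, -0.0477, 0.285]
tool_rot: [-0.189, 0.671, 0.687, 0.206]
contact_force: [0.4, 0.2, 0.0]
gripper_width: 0.003
grasp_force: 0.0
```

Emit:
servo_tool:
  motion: [-1, -0.04, 0, 0.25, 0, -1, -0.08, 0, 0.5, 0, -1, -0.12, 0.01, 0.75, 0, -1, -0.12, 0.01, 1, 0, -1, -0.12, 0.01, 1, 0]

```text
time: 17.62
tool_pos: [0.6405, 0.0052, 0.1745]
tool_rot: [-0.192, 0.671, 0.686, 0.205]
contact_force: [-0.2, -0.1, -0.2]
gripper_width: 0.003
grasp_force: 0.0
```

```bash
python3 st.py; python3 -c "
from look import *
print(tok(np.array(manip.state()['tool_pos'])))"
```

```text
17.625 q [-0.34  0.2   1.63  0.54  1.52 -0.45] p [0.6405 0.0052 0.1745] F [-0.2 -0.1 -0.2]
tool axes in world (cols x,y,z)
 [[-0.026  1.     0.011]
 [ 0.842  0.016  0.539]
 [ 0.538  0.024 -0.842]]
[-0.20807078  0.00518493  0.17447785]
```

Emit:
servo_tool:
  motion: [-1, 0.1, 0, 0.065, 0, -1, 0.2, 0, 0.13, 0, -1, 0.28, 0, 0.18, 0, -1, 0.316, 0, 0.202, 0, -1, 0.316, 0, 0.202, 0]

```text
time: 18.25
tool_pos: [0.6419, 0.0485, 0.1762]
tool_rot: [-0.19, 0.671, 0.686, 0.206]
contact_force: [-0.0, -0.1, 0.0]
gripper_width: -0.003
grasp_force: 0.0
```

Emit:
servo_tool:
  motion: [-1, 0.028, 0, 0.018, 0, -1, 0.056, 0, 0.036, 0, -1, 0.084, 0, 0.054, 0, -1, 0.112, 0, 0.072, 0, -1, 0.14, 0, 0.09, 0]

```text
time: 18.88
tool_pos: [0.6417, 0.0681, 0.176]
tool_rot: [-0.19, 0.671, 0.686, 0.206]
contact_force: [1.0, -1.2, 0.7]
gripper_width: -0.002
grasp_force: 0.8
```

```bash
python3 st.py|head -1;  python3 look.py side s2 tray dish; python3 -c "
from look import *
print(tok(np.array(manip.state()['tool_pos'])))"
```

```text
18.875 q [-0.24  0.17  1.66  0.56  1.47 -0.37] p [0.6417 0.0681 0.176 ] F [ 1.  -1.2  0.7]
tray 0.77 [301. 289.] 1282 kiln: [-0.279  0.058  0.002] [[-0.328, 0.014, -0.002], [-0.243, 0.101, 0.017]]
tray 0.55 [333. 179.] 232 kiln: [-0.14  -0.017  0.172] [[-0.185, -0.043, 0.163], [-0.135, 0.052, 0.213]]
tray 0.32 [201. 234.] 101 kiln: [-0.342  0.234  0.206] [[-0.346, 0.225, 0.196], [-0.315, 0.248, 0.213]]
[-0.14496841  0.00243309  0.17605942]
```

Emit:
servo_tool:
  motion: [-1, 0.022, 0, 0.014, 0, -1, 0.044, 0, 0.028, 0, -1, 0.066, 0, 0.043, 0, -1, 0.088, 0, 0.057, 0, -1, 0.112, 0, 0.072, 0]

```text
time: 19.65
tool_pos: [0.6414, 0.0843, 0.176]
tool_rot: [-0.19, 0.671, 0.686, 0.206]
contact_force: [-0.1, -1.9, -0.7]
gripper_width: 0.002
grasp_force: 0.8
```

Emit:
servo_tool:
  motion: [-1, 0.01, 0, 0.006, 0, -1, 0.02, 0, 0.013, 0, -1, 0.03, 0, 0.019, 0, -1, 0.04, 0, 0.026, 0, -1, 0.04, 0, 0.026, 0]

```text
time: 20.27
tool_pos: [0.6413, 0.0899, 0.176]
tool_rot: [-0.19, 0.671, 0.686, 0.206]
contact_force: [0.2, -0.4, -0.2]
gripper_width: 0.001
grasp_force: 0.5
```

```bash
python3 st.py|head -1;  python3 look.py side s3 tray dish; python3 -c "
from look import *
print(tok(np.array(manip.state()['tool_pos'])))
a=cv2.imread('pics/s3.png')[100:240,220:420]; cv2.imwrite('pics/c3.png',cv2.resize(a,None,fx=3.5,fy=3.5))"
```

```text
20.275 q [-0.21  0.16  1.66  0.56  1.45 -0.34] p [0.6413 0.0899 0.176 ] F [ 0.2 -0.4 -0.2]
tray 0.82 [302. 290.] 1361 kiln: [-0.28   0.058  0.002] [[-0.328, 0.014, -0.003], [-0.241, 0.102, 0.017]]
tray 0.61 [398. 273.] 1219 kiln: [-0.25  -0.158  0.002] [[-0.299, -0.192, -0.003], [-0.209, -0.12, 0.017]]
dish 0.66 [391. 335.] 2875 kiln: [-0.465 -0.106  0.033] [[-0.51, -0.141, 0.005], [-0.382, -0.073, 0.077]]
[-0.12338785  0.00210364  0.17591895]
```

View pics/c3.png

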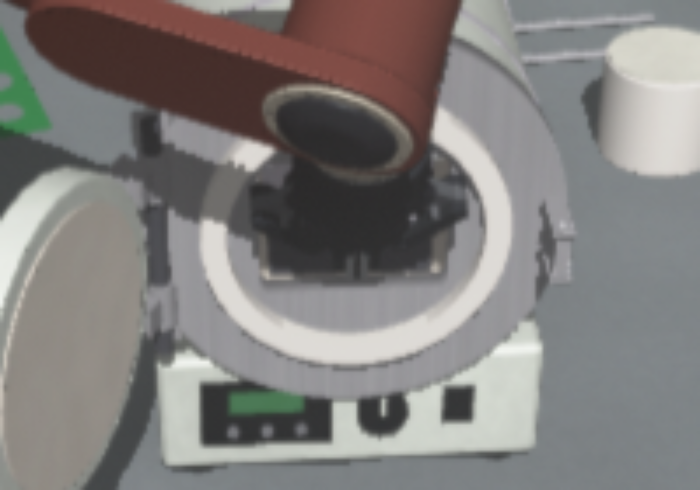

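The tray front is now inside the mouth (crop, around (355,265)). I'll creep on until the back wall shows up in the force reading.

Emit:
servo_tool:
  motion: [-1, 0.007, 0, 0.0045, 0, -1, 0.014, 0, 0.009, 0, -1, 0.021, 0, 0.0135, 0]

```text
time: 20.8
tool_pos: [0.6413, 0.0927, 0.1759]
tool_rot: [-0.19, 0.671, 0.686, 0.206]
contact_force: [0.0, -2.4, 0.9]
gripper_width: -0.0
grasp_force: 1.0
```

Emit:
servo_tool:
  motion: [-1, 0.007, 0, 0.0045, 0, -1, 0.014, 0, 0.009, 0, -1, 0.014, 0, 0.009, 0]

```text
time: 21.18
tool_pos: [0.6412, 0.0949, 0.1759]
tool_rot: [-0.19, 0.671, 0.686, 0.206]
contact_force: [-0.4, -1.3, 0.8]
gripper_width: 0.001
grasp_force: 0.8
```

Emit:
servo_tool:
  motion: [-1, 0.007, 0, 0.0045, 0, -1, 0.014, 0, 0.009, 0, -1, 0.014, 0, 0.009, 0]

```text
time: 21.55
tool_pos: [0.6412, 0.0969, 0.1759]
tool_rot: [-0.19, 0.671, 0.686, 0.206]
contact_force: [0.4, -1.0, 0.5]
gripper_width: -0.002
grasp_force: 0.9
```

Emit:
servo_tool:
  motion: [-1, 0.004, 0, 0.0022, 0, -1, 0.007, 0, 0.0045, 0]

```text
time: 21.8
tool_pos: [0.6412, 0.0977, 0.1759]
tool_rot: [-0.19, 0.671, 0.686, 0.206]
contact_force: [0.4, -2.2, 1.6]
gripper_width: 0.003
grasp_force: 1.2
```

Emit:
servo_tool:
  motion: [-1, 0.004, 0, 0.0022, 0, -1, 0.007, 0, 0.0045, 0]

```text
time: 22.05
tool_pos: [0.6412, 0.0988, 0.1759]
tool_rot: [-0.19, 0.671, 0.686, 0.206]
contact_force: [0.8, -2.1, 1.8]
gripper_width: -0.002
grasp_force: 1.2
```

Emit:
servo_tool:
  motion: [-1, 0.007, 0, 0.0045, 0, -1, 0.007, 0, 0.0045, 0]

```text
time: 22.3
tool_pos: [0.6412, 0.0999, 0.1759]
tool_rot: [-0.19, 0.671, 0.686, 0.206]
contact_force: [0.5, -2.4, 1.4]
gripper_width: 0.0
grasp_force: 0.9
```

Emit:
servo_tool:
  motion: [-1, 0.007, 0, 0.0045, 0, -1, 0.007, 0, 0.0045, 0]

```text
time: 22.55
tool_pos: [0.6412, 0.1008, 0.1759]
tool_rot: [-0.19, 0.671, 0.686, 0.206]
contact_force: [0.6, -1.0, 1.5]
gripper_width: 0.002
grasp_force: 1.0
```

Emit:
servo_tool:
  motion: [-1, 0.007, 0, 0.0045, 0, -1, 0.007, 0, 0.0045, 0]

```text
time: 22.8
tool_pos: [0.6414, 0.1011, 0.1759]
tool_rot: [-0.189, 0.672, 0.686, 0.206]
contact_force: [0.7, -3.7, 2.0]
gripper_width: 0.0
grasp_force: 2.5
```

Force is rising and the tool has stalled at y ≈ 0.101. One more small press will confirm the wall.

Emit:
servo_tool:
  motion: [-1, 0.007, 0, 0.0045, 0, -1, 0.007, 0, 0.0045, 0]

```text
time: 23.05
tool_pos: [0.6419, 0.1014, 0.1759]
tool_rot: [-0.189, 0.672, 0.686, 0.206]
contact_force: [1.5, -7.3, 1.7]
gripper_width: 0.001
grasp_force: 3.6
```

Emit:
servo_tool:
  motion: [-1, 0.005, 0, 0.003, 0, -1, 0.005, 0, 0.003, 0]

```text
time: 23.3
tool_pos: [0.6422, 0.1016, 0.176]
tool_rot: [-0.188, 0.672, 0.686, 0.206]
contact_force: [1.7, -8.8, 1.1]
gripper_width: 0.0
grasp_force: 4.4
```

Emit:
servo_tool:
  motion: [-1, -0.2, 0, -0.13, 0, -1, -0.43, 0, -0.28, 0, -1, -0.7, 0, -0.45, 0]

```text
time: 23.68
tool_pos: [0.6419, 0.0039, 0.1758]
tool_rot: [-0.191, 0.671, 0.686, 0.206]
contact_force: [0.8, -0.0, 0.0]
gripper_width: 0.001
grasp_force: 0.0
```

Emit:
servo_tool:
  motion: [-1, 0, 0, -0.3, 0, -1, 0, 0, -0.6, 0, -1, 0, 0, -0.9, 0, -1, 0, 0, -0.9, 0]

```text
time: 24.18
tool_pos: [0.6419, -0.0553, 0.27]
tool_rot: [-0.188, 0.671, 0.686, 0.207]
contact_force: [-0.9, -0.6, -0.1]
gripper_width: 0.002
grasp_force: 0.0
```

```bash
python3 look.py wrist w2 tray dish door; python3 look.py side s4 tray dish door; python3 -c "
from look import *
for f in ['w2','s4']:
    W=np.load(f'pics/{f}.npz')['W'].reshape(-1,3); W=W[np.isfinite(W).all(1)]
    m=(abs(W[:,1])<.045)&(W[:,2]>.172)&(W[:,2]<.188)&(W[:,0]<-.04)&(W[:,0]>-.16)
    print(f,m.sum(),np.histogram(W[m,0],np.arange(-.15,-.04,.005)))
    m=(W[:,0]<-.115)&(W[:,0]>-.15)&(np.hypot(W[:,1],W[:,2]-.205)>.1)&(np.hypot(W[:,1],W[:,2]-.205)<.12)&(W[:,1]<.05)
    print('ring',m.sum(),np.median(W[m,0]))
a=cv2.imread('pics/w2.png'); b=cv2.imread('pics/s4.png')[110:230,240:400]
cv2.imwrite('pics/c4.png',np.hstack([cv2.resize(a[0:300,160:480],(400,375)),cv2.resize(b,(400,375))]))"; python3 st.py
```

```text
tray 0.83 [313. 102.] 4899 kiln: [-0.085  0.003  0.167] [[-0.104, -0.044, 0.164], [-0.063, 0.051, 0.187]]
tray 0.76 [437. 298.] 4563 kiln: [-0.252 -0.158 -0.   ] [[-0.293, -0.191, -0.002], [-0.208, -0.118, 0.015]]
tray 0.62 [255. 315.] 2139 kiln: [-0.266  0.072  0.   ] [[-0.292, 0.042, -0.002], [-0.241, 0.101, 0.016]]
door 0.7 [ 72. 217.] 40129 kiln: [-0.212  0.154  0.222] [[-0.305, 0.118, 0.131], [-0.136, 0.199, 0.28]]
tray 0.88 [399. 272.] 1191 kiln: [-0.249 -0.158  0.002] [[-0.299, -0.192, -0.002], [-0.209, -0.12, 0.017]]
tray 0.6 [300. 288.] 1309 kiln: [-0.28   0.057  0.002] [[-0.328, 0.014, -0.002], [-0.243, 0.102, 0.017]]
tray 0.56 [300. 175.] 21 kiln: [-0.107  0.046  0.17 ] [[-0.11, 0.038, 0.166], [-0.103, 0.05, 0.177]]
dish 0.35 [392. 334.] 2791 kiln: [-0.466 -0.106  0.033] [[-0.51, -0.14, 0.005], [-0.383, -0.073, 0.076]]
door 0.96 [231. 201.] 5331 kiln: [-0.266  0.181  0.221] [[-0.336, 0.122, 0.121], [-0.139, 0.256, 0.298]]
w2 1605 (array([   0,    0,    0,    0,    0,    0,    0,    0,    5, 1414,   16,
         20,   27,   29,   23,   17,   41,   13,    0,    0,    0]), array([-0.15 , -0.145, -0.14 , -0.135, -0.13 , -0.125, -0.12 , -0.115,
       -0.11 , -0.105, -0.1  , -0.095, -0.09 , -0.085, -0.08 , -0.075,
       -0.07 , -0.065, -0.06 , -0.055, -0.05 , -0.045]))
ring 7174 -0.12642780092935624
s4 2 (array([0, 0, 0, 0, 0, 0, 0, 0, 2, 0, 0, 0, 0, 0, 0, 0, 0, 0, 0, 0, 0]), array([-0.15 , -0.145, -0.14 , -0.135, -0.13 , -0.125, -0.12 , -0.115,
       -0.11 , -0.105, -0.1  , -0.095, -0.09 , -0.085, -0.08 , -0.075,
       -0.07 , -0.065, -0.06 , -0.055, -0.05 , -0.045]))
ring 1120 -0.12868150086148145
24.575 q [-0.42  0.16  1.51  0.52  1.69 -0.44] p [ 0.6403 -0.0538  0.266 ] F [-0.6 -0.   0.1]
tool axes in world (cols x,y,z)
 [[-0.026  1.     0.014]
 [ 0.842  0.014  0.539]
 [ 0.538  0.025 -0.842]]
```

View pics/c4.png

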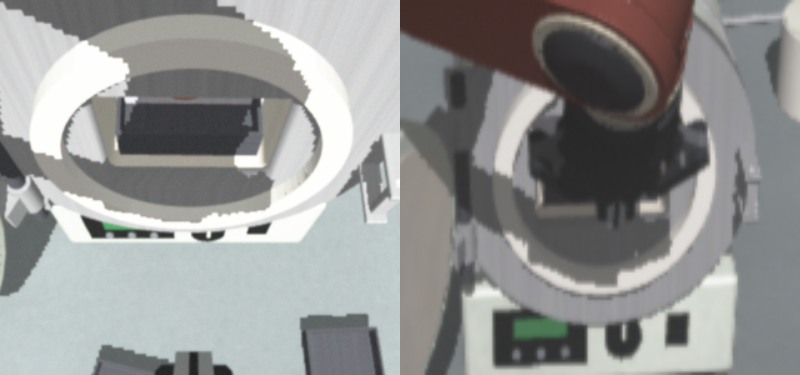

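The wrist crop shows the tray square inside the mouth, front wall at about (190,135), with the dish rim at (183,97). It stalled with the force rising, so it is against the back wall. Now the door: I'll fit its angle and plan the path.

```bash
cat > plan.py <<'E'
from look import *
H=np.array([-.140,.118])
def door(th,n,L,z):  # n = distance outside outer face of TCP, L along door
    a,b=-.018-n,-L; return np.array([H[0]+a*np.cos(th)+b*np.sin(th), H[1]-a*np.sin(th)+b*np.cos(th), z])
def shifts(ws):  # world waypoints -> tool normalised, successive from commanded
    s=manip.state(); q=s['tool_rot']; M=R.from_quat([q[1],q[2],q[3],q[0]]).as_matrix(); p=np.array(s['tool_pos'])
    print('at',np.round(p,4),'kiln',np.round(tok(p),4))
    for w in ws: print(np.round(w,3),'->',np.round(M.T@(w-p)/.12,3)); p=w
E
python3 - <<'E'
from plan import *
from scipy.optimize import minimize
for f in ['s4','w2']:
    d=np.load(f'pics/{f}.npz'); W=d['W'].reshape(-1,3); W=W[np.isfinite(W).all(1)]
    W=W[(W[:,2]>.14)&(W[:,2]<.27)]-np.array([H[0],H[1],0])
    r=np.hypot(W[:,0],W[:,1]); 
    best=None
    for th in np.arange(1.7,2.3,.01):
        # door coords
        x=W[:,0]*np.cos(th)-W[:,1]*np.sin(th); y=W[:,0]*np.sin(th)+W[:,1]*np.cos(th)
        m=(y<-.05)&(y>-.19)&(abs(x-.004)<.004)   # inner face at x=+4 mm
        if best is None or m.sum()>best[0]: best=(m.sum(),th)
    print(f,best)
th=2.03
for n,L in [(.06,.145),(.03,.145)]: print(n,np.round(tow(door(th,n,L,.278)),3))
p0=tow(door(th,.05,.14,.278))
shifts([np.array([.62,-.06,.40]),np.array([p0[0],p0[1],.40]),p0])
E
```

```text
s4 (np.int64(2058), np.float64(2.04))
w2 (np.int64(23424), np.float64(2.0600000000000005))
0.06 [ 0.394 -0.029  0.278]
0.03 [ 0.422 -0.041  0.278]
at [ 0.6403 -0.0538  0.266 ] kiln [-0.267   0.0069  0.266 ]
[ 0.62 -0.06  0.4 ] -> [ 0.562 -0.142 -0.971]
[ 0.406 -0.028  0.4  ] -> [ 0.267 -1.783  0.117]
[ 0.406 -0.028  0.278] -> [-0.547 -0.026  0.856]
```

Emit:
servo_tool:
  motion: [-1, 0.19, -0.05, -0.32, 0, -1, 0.38, -0.1, -0.65, 0, -1, 0.56, -0.14, -0.97, 0]

```text
time: 24.95
tool_pos: [0.62, -0.0604, 0.402]
tool_rot: [-0.191, 0.671, 0.686, 0.206]
contact_force: [0.6, -1.0, -0.3]
gripper_width: -0.002
grasp_force: 0.0
```

Emit:
servo_tool:
  motion: [-1, 0.04, -0.3, 0.02, 0, -1, 0.09, -0.6, 0.04, 0, -1, 0.13, -0.89, 0.06, 0]

```text
time: 25.32
tool_pos: [0.5122, -0.0447, 0.4002]
tool_rot: [-0.19, 0.671, 0.686, 0.206]
contact_force: [1.0, -0.2, 1.2]
gripper_width: 0.001
grasp_force: 0.0
```

Emit:
servo_tool:
  motion: [-1, 0.04, -0.3, 0.02, 0, -1, 0.09, -0.6, 0.04, 0, -1, 0.13, -0.89, 0.06, 0, -1, 0.13, -0.89, 0.06, 0]

```text
time: 25.82
tool_pos: [0.4053, -0.0292, 0.4]
tool_rot: [-0.189, 0.672, 0.686, 0.206]
contact_force: [0.4, 1.2, 0.5]
gripper_width: 0.0
grasp_force: 0.0
```

Emit:
servo_tool:
  motion: [-1, -0.14, 0, 0.22, 0, -1, -0.28, -0.01, 0.43, 0, -1, -0.41, -0.02, 0.65, 0, -1, -0.55, -0.03, 0.86, 0, -1, -0.55, -0.03, 0.86, 0]

```text
time: 26.45
tool_pos: [0.4054, -0.029, 0.2747]
tool_rot: [-0.193, 0.672, 0.685, 0.205]
contact_force: [0.5, -0.4, -0.2]
gripper_width: -0.002
grasp_force: 0.0
```

```bash
python3 st.py
python3 - <<'E'
from plan import *
# relative to now, waypoints on arc
ths=[2.05,1.95,1.85,1.75,1.65]
shifts([tow(door(2.05,.018,.14,.278))])
E
```

```text
26.45 q [-0.59 -0.41  2.02  0.49  1.83 -0.55] p [ 0.4054 -0.029   0.2747] F [ 0.5 -0.4 -0.2]
tool axes in world (cols x,y,z)
 [[-0.024  1.     0.011]
 [ 0.841  0.014  0.541]
 [ 0.54   0.022 -0.841]]
at [ 0.4054 -0.029   0.2747] kiln [-0.2359  0.2412  0.2747]
[ 0.432 -0.04   0.278] -> [-0.068  0.224 -0.07 ]
```

```bash
cat > arc.py <<'E'
from plan import *
def arc(calls,n,L,z):
    s=manip.state(); q=s['tool_rot']; M=R.from_quat([q[1],q[2],q[3],q[0]]).as_matrix(); p=np.array(s['tool_pos'])
    for c_ in calls:
        out=[]
        for th in c_:
            w=tow(door(th,n,L,z)); out.append(np.round(M.T@(w-p)/.12,2).tolist())
        print(c_,out); p=w
E
python3 - <<'E'
from arc import *
arc([[2.05,1.95,1.85,1.75,1.65],[1.55,1.45,1.35,1.25,1.15],[1.05,.95,.85,.75,.65],[.59,.53,.47,.41,.35]],.014,.14,.278)
E
```

```text
[2.05, 1.95, 1.85, 1.75, 1.65] [[-0.08, 0.25, -0.08], [-0.14, 0.35, -0.11], [-0.2, 0.45, -0.15], [-0.24, 0.56, -0.17], [-0.27, 0.67, -0.19]]
[1.55, 1.45, 1.35, 1.25, 1.15] [[-0.03, 0.12, -0.01], [-0.04, 0.23, -0.02], [-0.05, 0.35, -0.02], [-0.04, 0.47, -0.01], [-0.03, 0.59, -0.0]]
[1.05, 0.95, 0.85, 0.75, 0.65] [[0.02, 0.12, 0.02], [0.06, 0.23, 0.04], [0.1, 0.33, 0.07], [0.15, 0.44, 0.11], [0.21, 0.53, 0.15]]
[0.59, 0.53, 0.47, 0.41, 0.35] [[0.04, 0.05, 0.03], [0.08, 0.1, 0.06], [0.13, 0.15, 0.09], [0.18, 0.19, 0.12], [0.23, 0.23, 0.15]]
```

Emit:
servo_tool:
  motion: [-1, -0.08, 0.25, -0.08, 0, -1, -0.14, 0.35, -0.11, 0, -1, -0.2, 0.45, -0.15, 0, -1, -0.24, 0.56, -0.17, 0, -1, -0.27, 0.67, -0.19, 0]

```text
time: 27.08
tool_pos: [0.4879, -0.0684, 0.282]
tool_rot: [-0.19, 0.671, 0.686, 0.206]
contact_force: [-1.6, 0.6, 0.8]
gripper_width: -0.005
grasp_force: 0.8
```

Emit:
servo_tool:
  motion: [-1, -0.03, 0.12, -0.01, 0, -1, -0.04, 0.23, -0.02, 0, -1, -0.05, 0.35, -0.02, 0, -1, -0.04, 0.47, -0.01, 0, -1, -0.03, 0.59, 0, 0]

```text
time: 27.7
tool_pos: [0.5587, -0.0701, 0.2811]
tool_rot: [-0.19, 0.671, 0.686, 0.206]
contact_force: [-1.8, 1.3, -0.5]
gripper_width: -0.002
grasp_force: 0.8
```

```bash
cat > dang.py <<'E'
from plan import *
import sys
def ang(cam):
    a,d=eyes.grab_frame(cam); W=tok(pts(cam,d)); cv2.imwrite('pics/last_%s.png'%cam,a[...,::-1])
    for r in models.regions_of(cam,'door')[:1]:
        P=W[r['mask']]; P=P[np.isfinite(P).all(1)]; P=P[(P[:,2]>.12)&(P[:,2]<.3)]-np.array([H[0],H[1],0])
        rr=np.hypot(P[:,0],P[:,1]); Pm=P[(rr>.05)&(rr<.21)]
        best=max((( ((abs(Pm[:,0]*np.cos(t)-Pm[:,1]*np.sin(t)-o)<.004)&(Pm[:,0]*np.sin(t)+Pm[:,1]*np.cos(t)<0)).sum(),o,round(t,3)) for t in np.arange(-.1,2.3,.01) for o in ((.004,-.018) )))
        print(cam,round(r['p'],2),r['mask'].sum(),best)
for c_ in sys.argv[1:]: ang(c_)
E
python3 dang.py side; python3 st.py|head -1; python3 -c "
from plan import *
print(tok(np.array(manip.state()['tool_pos'])))"
```

```text
side 0.74 2995 (np.int64(1538), -0.018, np.float64(1.15))
27.8 q [-0.5  -0.02  1.67  0.51  1.74 -0.5 ] p [ 0.5592 -0.0701  0.2813] F [-0.6  0.2 -0.1]
[-0.28113708  0.08846188  0.28125615]
```

Emit:
servo_tool:
  motion: [-1, 0.01, 0.12, 0.03, 0, -1, 0.05, 0.23, 0.06, 0, -1, 0.09, 0.33, 0.09, 0, -1, 0.14, 0.44, 0.13, 0, -1, 0.2, 0.53, 0.17, 0]

```text
time: 28.42
tool_pos: [0.6218, -0.0376, 0.2784]
tool_rot: [-0.19, 0.671, 0.686, 0.206]
contact_force: [-2.4, -1.0, -0.0]
gripper_width: 0.001
grasp_force: 0.9
```

Emit:
servo_tool:
  motion: [-1, 0.04, 0.05, 0.03, 0, -1, 0.08, 0.1, 0.06, 0, -1, 0.13, 0.15, 0.09, 0, -1, 0.18, 0.19, 0.12, 0, -1, 0.23, 0.23, 0.15, 0]

```text
time: 29.05
tool_pos: [0.6484, -0.0046, 0.2789]
tool_rot: [-0.19, 0.672, 0.686, 0.206]
contact_force: [-0.4, -1.5, -1.5]
gripper_width: 0.002
grasp_force: 0.7
```

```bash
python3 dang.py side; python3 st.py
python3 - <<'E'
from arc import *
p=tok(np.array(manip.state()['tool_pos'])); print(p)
arc([[.32,.29,.26,.23,.2],[.18,.16,.14,.12,.1]],.010,.14,p[2])
E
```

```text
side 0.7 6136 (np.int64(3871), -0.018, np.float64(0.39))
29.15 q [-0.35  0.14  1.52  0.54  1.67 -0.37] p [ 0.6487 -0.0039  0.2793] F [-0.2  0.3 -0.1]
tool axes in world (cols x,y,z)
 [[-0.027  1.     0.016]
 [ 0.842  0.014  0.539]
 [ 0.538  0.028 -0.842]]
[-0.21738784 -0.00271606  0.2793384 ]
[0.32, 0.29, 0.26, 0.23, 0.2] [[0.05, 0.03, 0.03], [0.07, 0.04, 0.05], [0.1, 0.06, 0.07], [0.13, 0.07, 0.08], [0.16, 0.09, 0.1]]
[0.18, 0.16, 0.14, 0.12, 0.1] [[0.02, 0.01, 0.01], [0.04, 0.02, 0.02], [0.06, 0.02, 0.04], [0.07, 0.03, 0.05], [0.09, 0.04, 0.06]]
```

Run:
```python
from arc import *
arc([[.34,.31,.28,.25,.22],[.2,.18,.16,.14,.12]],.009,.152,.272)
```

```text
[0.34, 0.31, 0.28, 0.25, 0.22] [[-0.02, 0.11, 0.06], [0.0, 0.13, 0.08], [0.03, 0.15, 0.1], [0.06, 0.16, 0.12], [0.09, 0.18, 0.14]]
[0.2, 0.18, 0.16, 0.14, 0.12] [[0.02, 0.01, 0.01], [0.04, 0.02, 0.03], [0.06, 0.03, 0.04], [0.08, 0.03, 0.05], [0.1, 0.04, 0.07]]
```

Emit:
servo_tool:
  motion: [-1, -0.02, 0.1, 0.06, 0, -1, 0, 0.13, 0.08, 0, -1, 0.03, 0.15, 0.1, 0, -1, 0.06, 0.16, 0.12, 0, -1, 0.09, 0.18, 0.14, 0]

```text
time: 29.78
tool_pos: [0.6697, 0.0138, 0.2714]
tool_rot: [-0.19, 0.671, 0.686, 0.206]
contact_force: [-0.5, -0.7, 0.4]
gripper_width: -0.0
grasp_force: 0.5
```

Emit:
servo_tool:
  motion: [-1, 0.02, 0.01, 0.01, 0, -1, 0.04, 0.02, 0.03, 0, -1, 0.06, 0.03, 0.04, 0, -1, 0.08, 0.03, 0.05, 0, -1, 0.1, 0.04, 0.07, 0]

```text
time: 30.4
tool_pos: [0.6745, 0.0283, 0.2711]
tool_rot: [-0.19, 0.671, 0.686, 0.206]
contact_force: [-0.2, 0.2, 0.6]
gripper_width: 0.002
grasp_force: 0.4
```

```bash
python3 dang.py side scene; python3 st.py|head -1
python3 - <<'E'
from arc import *
p=tok(np.array(manip.state()['tool_pos'])); print(p)
E
```

```text
side 0.56 6255 (np.int64(3782), -0.018, np.float64(0.14))
scene 0.76 2227 (np.int64(841), -0.018, np.float64(0.11))
30.6 q [-0.29  0.18  1.48  0.55  1.63 -0.32] p [0.6743 0.0285 0.2708] F [-0.3 -0.1  0.2]
[-0.18567581 -0.02926526  0.27082018]
```

Emit:
servo_tool:
  motion: [-1, 0.01, 0, 0.006, 0, -1, 0.02, 0, 0.013, 0, -1, 0.03, 0, 0.019, 0, -1, 0.035, 0, 0.0225, 0]

```text
time: 31.1
tool_pos: [0.6743, 0.0333, 0.2709]
tool_rot: [-0.19, 0.671, 0.686, 0.206]
contact_force: [1.1, -1.4, 0.1]
gripper_width: -0.002
grasp_force: 0.4
```

Emit:
servo_tool:
  motion: [-1, 0.007, 0, 0.0045, 0, -1, 0.014, 0, 0.009, 0, -1, 0.021, 0, 0.0135, 0]

```text
time: 31.48
tool_pos: [0.6743, 0.0363, 0.2709]
tool_rot: [-0.19, 0.671, 0.686, 0.206]
contact_force: [0.1, -1.2, 0.1]
gripper_width: -0.001
grasp_force: 0.4
```

Emit:
servo_tool:
  motion: [-1, 0.007, 0, 0.0045, 0, -1, 0.014, 0, 0.009, 0]

```text
time: 31.72
tool_pos: [0.6742, 0.0383, 0.2708]
tool_rot: [-0.19, 0.671, 0.686, 0.206]
contact_force: [0.1, -1.7, -0.2]
gripper_width: 0.004
grasp_force: 0.4
```

Emit:
servo_tool:
  motion: [-1, 0.007, 0, 0.0045, 0, -1, 0.014, 0, 0.009, 0]

```text
time: 31.98
tool_pos: [0.6742, 0.0403, 0.2708]
tool_rot: [-0.19, 0.671, 0.686, 0.206]
contact_force: [0.7, -0.5, 0.2]
gripper_width: 0.0
grasp_force: 0.4
```

Emit:
servo_tool:
  motion: [-1, 0.007, 0, 0.0045, 0, -1, 0.014, 0, 0.009, 0]

```text
time: 32.22
tool_pos: [0.6743, 0.0416, 0.2708]
tool_rot: [-0.19, 0.672, 0.686, 0.206]
contact_force: [0.8, -4.3, 0.7]
gripper_width: 0.001
grasp_force: 2.2
```

Emit:
servo_tool:
  motion: [-1, 0.007, 0, 0.0045, 0]

```text
time: 32.35
tool_pos: [0.6744, 0.0422, 0.2708]
tool_rot: [-0.189, 0.672, 0.686, 0.205]
contact_force: [1.3, -5.9, 0.3]
gripper_width: 0.0
grasp_force: 2.8
```

Emit:
servo_tool:
  motion: [-1, 0.007, 0, 0.0045, 0]

```text
time: 32.48
tool_pos: [0.6745, 0.0429, 0.2708]
tool_rot: [-0.189, 0.672, 0.686, 0.206]
contact_force: [2.0, -7.1, -0.3]
gripper_width: 0.002
grasp_force: 3.1
```

Bevel climbing at 7 N. I'll continue in 1 mm steps.

Emit:
servo_tool:
  motion: [-1, 0.007, 0, 0.0045, 0]

```text
time: 32.6
tool_pos: [0.6746, 0.0437, 0.2708]
tool_rot: [-0.189, 0.672, 0.686, 0.205]
contact_force: [1.7, -6.7, 0.2]
gripper_width: 0.003
grasp_force: 3.4
```

Emit:
servo_tool:
  motion: [-1, 0.007, 0, 0.0045, 0]

```text
time: 32.72
tool_pos: [0.6747, 0.0445, 0.2708]
tool_rot: [-0.188, 0.672, 0.686, 0.205]
contact_force: [1.7, -7.4, 0.6]
gripper_width: -0.003
grasp_force: 3.7
```

Emit:
servo_tool:
  motion: [-1, 0.007, 0, 0.0045, 0]

```text
time: 32.85
tool_pos: [0.6749, 0.0452, 0.2708]
tool_rot: [-0.188, 0.672, 0.686, 0.205]
contact_force: [1.8, -7.9, 0.2]
gripper_width: 0.0
grasp_force: 4.0
```

Emit:
servo_tool:
  motion: [-1, 0.007, 0, 0.0045, 0]

```text
time: 32.98
tool_pos: [0.675, 0.046, 0.2708]
tool_rot: [-0.188, 0.673, 0.686, 0.205]
contact_force: [2.5, -9.2, 0.0]
gripper_width: -0.001
grasp_force: 4.3
```

Emit:
servo_tool:
  motion: [-1, 0.007, 0, 0.0045, 0]

```text
time: 33.1
tool_pos: [0.6745, 0.0486, 0.271]
tool_rot: [-0.19, 0.672, 0.686, 0.206]
contact_force: [2.6, -3.5, 0.2]
gripper_width: 0.001
grasp_force: 2.4
```

Emit:
servo_tool:
  motion: [-1, 0.007, 0, 0.0045, 0]

```text
time: 33.22
tool_pos: [0.6746, 0.0494, 0.271]
tool_rot: [-0.189, 0.672, 0.686, 0.206]
contact_force: [2.2, -6.1, 0.5]
gripper_width: -0.0
grasp_force: 3.2
```

Emit:
servo_tool:
  motion: [-1, 0.007, 0, 0.0045, 0]

```text
time: 33.35
tool_pos: [0.6747, 0.05, 0.271]
tool_rot: [-0.189, 0.672, 0.686, 0.206]
contact_force: [2.3, -8.0, 0.9]
gripper_width: -0.004
grasp_force: 4.0
```

Emit:
servo_tool:
  motion: [-1, 0.007, 0, 0.0045, 0]

```text
time: 33.48
tool_pos: [0.6747, 0.0505, 0.271]
tool_rot: [-0.188, 0.672, 0.686, 0.205]
contact_force: [1.8, -8.5, 0.9]
gripper_width: 0.001
grasp_force: 4.6
```

Emit:
servo_tool:
  motion: [-1, 0.006, 0, 0.004, 0]

```text
time: 33.6
tool_pos: [0.6748, 0.051, 0.271]
tool_rot: [-0.188, 0.672, 0.686, 0.205]
contact_force: [1.4, -9.6, 1.0]
gripper_width: 0.0
grasp_force: 5.2
```

Emit:
servo_tool:
  motion: [-1, 0.006, 0, 0.004, 0]

```text
time: 33.72
tool_pos: [0.6749, 0.0515, 0.271]
tool_rot: [-0.188, 0.673, 0.686, 0.205]
contact_force: [2.2, -12.3, 2.3]
gripper_width: 0.001
grasp_force: 5.8
```

Emit:
servo_tool:
  motion: [-1, 0.006, 0, 0.004, 0]

```text
time: 33.85
tool_pos: [0.6749, 0.052, 0.271]
tool_rot: [-0.187, 0.673, 0.686, 0.205]
contact_force: [1.5, -13.4, 2.0]
gripper_width: -0.002
grasp_force: 6.4
```

Emit:
servo_tool:
  motion: [-1, 0.004, 0, 0.0025, 0]

```text
time: 33.98
tool_pos: [0.6749, 0.0522, 0.271]
tool_rot: [-0.187, 0.673, 0.686, 0.205]
contact_force: [1.6, -12.9, 2.1]
gripper_width: 0.003
grasp_force: 6.7
```

Emit:
servo_tool:
  motion: [-1, 0.003, 0, 0.002, 0]

```text
time: 34.1
tool_pos: [0.675, 0.0527, 0.271]
tool_rot: [-0.187, 0.673, 0.686, 0.205]
contact_force: [2.8, -13.9, 2.4]
gripper_width: 0.005
grasp_force: 6.7
```

Emit:
servo_tool:
  motion: [-1, 0.003, 0, 0.002, 0]

```text
time: 34.22
tool_pos: [0.675, 0.0528, 0.271]
tool_rot: [-0.187, 0.673, 0.686, 0.205]
contact_force: [2.1, -14.2, 2.3]
gripper_width: -0.001
grasp_force: 7.0
```

Emit:
servo_tool:
  motion: [-1, 0.003, 0, 0.002, 0]

```text
time: 34.35
tool_pos: [0.6751, 0.0531, 0.2711]
tool_rot: [-0.187, 0.673, 0.686, 0.205]
contact_force: [1.1, -14.2, 1.5]
gripper_width: -0.001
grasp_force: 7.3
```

Emit:
servo_tool:
  motion: [-1, 0.003, 0, 0.002, 0]

```text
time: 34.48
tool_pos: [0.6751, 0.0533, 0.271]
tool_rot: [-0.186, 0.673, 0.686, 0.205]
contact_force: [1.7, -15.4, 1.9]
gripper_width: -0.001
grasp_force: 7.6
```

Emit:
servo_tool:
  motion: [-1, 0.003, 0, 0.002, 0]

```text
time: 34.6
tool_pos: [0.6751, 0.0534, 0.271]
tool_rot: [-0.186, 0.673, 0.686, 0.205]
contact_force: [0.3, -17.0, 1.7]
gripper_width: 0.0
grasp_force: 8.3
```

Force is at 17 N, so I'll stop here. Backing off slowly will show whether the door stays (latched) or follows the finger.

Emit:
servo_tool:
  motion: [-1, -0.014, 0, -0.009, 0]

```text
time: 34.72
tool_pos: [0.675, 0.0524, 0.2711]
tool_rot: [-0.187, 0.673, 0.686, 0.205]
contact_force: [2.9, -9.3, 0.5]
gripper_width: 0.002
grasp_force: 4.3
```

Emit:
servo_tool:
  motion: [-1, -0.014, 0, -0.009, 0]

```text
time: 34.85
tool_pos: [0.6748, 0.0521, 0.271]
tool_rot: [-0.189, 0.672, 0.686, 0.206]
contact_force: [2.0, -3.1, 0.1]
gripper_width: -0.001
grasp_force: 1.6
```

Emit:
servo_tool:
  motion: [-1, -0.014, 0, -0.009, 0]

```text
time: 34.98
tool_pos: [0.6739, 0.0518, 0.2708]
tool_rot: [-0.191, 0.671, 0.686, 0.206]
contact_force: [-0.9, -0.3, -1.1]
gripper_width: 0.001
grasp_force: 0.0
```

Emit:
servo_tool:
  motion: [-1, -0.014, 0, -0.009, 0]

```text
time: 35.1
tool_pos: [0.6736, 0.0504, 0.2705]
tool_rot: [-0.191, 0.671, 0.686, 0.206]
contact_force: [0.3, 0.2, 0.7]
gripper_width: 0.001
grasp_force: 0.0
```

```bash
python3 dang.py side scene; python3 st.py|head -1
```

```text
side 0.65 6234 (np.int64(3690), -0.018, np.float64(-0.02))
scene 0.98 2566 (np.int64(1044), -0.018, np.float64(-0.04))
35.3 q [-0.26  0.18  1.49  0.55  1.62 -0.29] p [0.6738 0.0501 0.2705] F [-0.4  0.2 -0.4]
```

Emit:
servo_tool:
  motion: [-1, -0.15, 0, -0.1, 0, -1, -0.3, 0, -0.2, 0, -1, -0.6, 0, -0.6, 0, -1, -0.6, 0, -0.9, 0, -1, -0.6, 0, -0.9, 0]

```text
time: 35.92
tool_pos: [0.6754, -0.0726, 0.3262]
tool_rot: [-0.187, 0.672, 0.686, 0.207]
contact_force: [0.6, -0.4, -0.1]
gripper_width: -0.001
grasp_force: 0.0
```

```bash
python3 dang.py side scene wrist
python3 - <<'E'
from plan import *
w=tow(door(0,.0,.24,.205)); 
ims=[]
for n in ['side','scene','wrist']:
    u,v=map(int,proj(n,w)); print(n,u,v)
    a=cv2.imread(f'pics/last_{n}.png'); u=min(max(u,40),600); v=min(max(v,40),440); ims.append(cv2.resize(a[v-40:v+40,u-40:u+40],(266,400)if 0 else (266,266),interpolation=cv2.INTER_CUBIC))
cv2.imwrite('pics/c5.png',np.hstack(ims))
E
```

```text
scene 0.93 2997 (np.int64(1318), -0.018, np.float64(-0.04))
wrist 0.66 28341 (np.int64(15510), -0.018, np.float64(-0.03))
side 382 169
scene 399 235
wrist 412 169
```

View pics/c5.png

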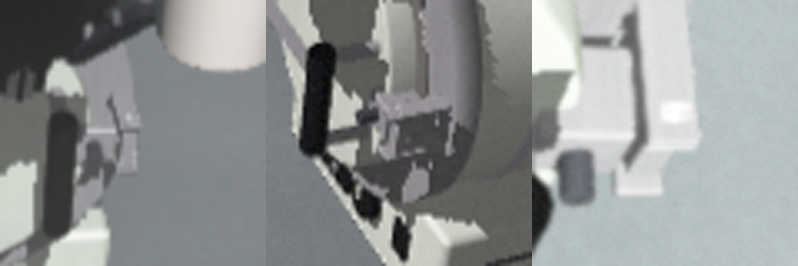

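Run:
```python
from plan import *
for cam_ in ['wrist','scene','side']:
    a,d=eyes.grab_frame(cam_); P=tok(pts(cam_,d)).reshape(-1,3); P=P[np.isfinite(P).all(1)]
    rd=np.hypot(P[:,1],P[:,2]-.205)
    m=(rd<.09)&(abs(P[:,0]+.158)<.009); 
    for _ in range(3):
        A=np.c_[P[m][:,1],P[m][:,2],np.ones(m.sum())]; k,*_=np.linalg.lstsq(A,P[m][:,0],rcond=None)
        m=(rd<.09)&(abs(P[:,0]-P[:,1]*k[0]-P[:,2]*k[1]-k[2])<.003)
    x=lambda y:k[0]*y+k[1]*.205+k[2]
    n=(rd>.104)&(rd<.12)&(abs(P[:,0]+.128)<.007)
    print(cam_,m.sum(),'slope',np.round(k[:2],3),'face kx at hinge y / y=0 / y=-.124:',np.round([x(.118),x(0),x(-.124)],4),'ring',n.sum(),np.median(P[n,0]) if n.any() else None)
```

```text
wrist 15255 slope [ 0.025 -0.001] face kx at hinge y / y=0 / y=-.124: [-0.1513 -0.1542 -0.1573] ring 7726 -0.12723773342385694
scene 1463 slope [ 0.026 -0.002] face kx at hinge y / y=0 / y=-.124: [-0.1493 -0.1524 -0.1556] ring 606 -0.12562946907210382
side 3431 slope [ 0.026 -0.   ] face kx at hinge y / y=0 / y=-.124: [-0.1523 -0.1554 -0.1586] ring 962 -0.1285186351628436
```

Emit:
servo_tool:
  motion: [-1, 0, 0, 0.3, 0, -1, 0.25, 0, 0.65, 0, -1, 0.4, 0, 0.8, 0, -1, 0.53, 0, 0.88, 0, -1, 0.57, 0, 0.91, 0]

```text
time: 37.0
tool_pos: [0.6747, 0.0478, 0.2692]
tool_rot: [-0.189, 0.671, 0.687, 0.206]
contact_force: [0.4, 0.2, 0.4]
gripper_width: -0.0
grasp_force: 0.0
```

Emit:
servo_tool:
  motion: [-1, 0.014, 0, 0.009, 0, -1, 0.014, 0, 0.009, 0]

```text
time: 37.25
tool_pos: [0.6745, 0.0484, 0.2683]
tool_rot: [-0.19, 0.672, 0.686, 0.206]
contact_force: [-0.7, -0.5, -0.3]
gripper_width: -0.001
grasp_force: 0.0
```

Emit:
servo_tool:
  motion: [-1, 0.014, 0, 0.009, 0, -1, 0.014, 0, 0.009, 0]

```text
time: 37.5
tool_pos: [0.6742, 0.0508, 0.2677]
tool_rot: [-0.19, 0.672, 0.686, 0.206]
contact_force: [-0.8, 0.6, -0.3]
gripper_width: 0.001
grasp_force: 0.0
```

Emit:
servo_tool:
  motion: [-1, 0.01, 0, 0.006, 0, -1, 0.01, 0, 0.006, 0]

```text
time: 37.75
tool_pos: [0.6742, 0.0521, 0.2677]
tool_rot: [-0.19, 0.672, 0.686, 0.206]
contact_force: [-0.7, -2.2, -0.5]
gripper_width: -0.001
grasp_force: 1.1
```

No contact until y ≈ 0.052, where it took 12–13 N before the snap. The door is held by its latch, so I'll retreat clear and hand in.

Emit:
servo_tool:
  motion: [-1, -0.1, 0, -0.07, 0, -1, -0.3, 0, -0.2, 0, -1, -0.6, 0, -0.6, 0, -1, -0.6, 0, -0.9, 0, -1, -0.6, 0, -0.9, 0]

```text
time: 38.38
tool_pos: [0.6755, -0.0687, 0.3233]
tool_rot: [-0.187, 0.672, 0.686, 0.207]
contact_force: [1.3, 0.8, 0.8]
gripper_width: -0.002
grasp_force: 0.0
```

```bash
python3 -c "
from plant import *
print(manip.state()['contact_force']); print(job_done())"
```

```text
[1.27252149 0.76337134 0.84050876]
the job is handed in; nothing more can be done
None
```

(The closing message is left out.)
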